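# Slacken the circuit-board vise by two turns of its knurled wheel

## Robot

A 7-joint arm with a two-finger parallel gripper is mounted at the origin on the work surface. World frame = base frame: x ahead of the robot, y to its left, z up, the work surface at z = 0. Lengths are in mm, angles in rad, forces in N, time in s.
With the tool pointing down it reaches from about 400 to 900 mm from the base axis. Payload 5.6 kg.
Tool frame: the origin (TCP) lies on the centre line of the jaws, within the pads' length; the fingertips stand 25 mm ahead of it and the grasp point (between the pads) lies 6 mm ahead of it; z points along the fingers, x is the direction in which the jaws open and shut, and the axes are right-handed (so a half turn about z gives the same grasp; the last joint's range is limited). The gripper opens to 92 mm and grips with 3 to 60 N. Pads are 20 mm wide; open, the fingers measure 128 mm over their backs; the gripper's body (75 mm by 189 mm) begins 69 mm behind the grasp point.
Start: joints at [-1.32, 0.468, -0.012, 1.603, 0.006, 1.071, -0.056], TCP at [188.275, 622.142, 239.592] pointing down, gripper open.
Joint ranges: [-2.53, 2.53], [-0.31, 2.02], [-1.57, 1.55], [0.28, 2.44], [-1.29, 4.43], [0.15, 1.84], [-2.92, 2.92]. Speed limits (rad/s): [2.57, 2.57, 3.14, 3.14, 3.14, 3.14, 3.14].

## Interface

Orientations are given as [roll, pitch, yaw] about the fixed x, y, z axes, in that order (R = Rz(yaw) Ry(pitch) Rx(roll)).
In Python, from workcell import bot, vision gives the robot as it stands.
- The arm moves only by the shell command python3 -m jog 'ROWS'. ROWS is JSON, a list of rows, each an object of numbers: "jaw": the gripper's target within -1 to 1 (fully open at 1, half-way at 0, shut at -1); "tx", "ty", "tz": the shift along the tool's x, y, z in mm; "turn": the turn about the tool's z in degrees. In form: [{"jaw": .., "tx": .., "ty": .., "tz": .., "turn": ..}, ...]. A call has 1 to 10 rows; each row is the pose to reach, as a shift and turn from the pose measured when the call began, along the tool's axes at that moment; what a row does not reach only later rows make up. A row lasts 1/10 s, in which the tool goes at most 50 mm and 8.59 degrees, less where a joint would pass 70% of its speed; a pose out of reach is approached as far as the arm can. A call with a gripper value outside its range is refused whole. The fingers move at their own pace and stop on an object; the grip force is fixed at half the most. Time passes only in rows, so rows that repeat a pose let the fingers close. It gives the time, the measured TCP pose, the force and the opening at its end, in the units of the state.
- bot.get_state(): the state, without advancing time (a new reading comes with each control period).
- vision.snapshot(name): name is "scene" or "top" or "wrist"; returns (picture, depth): 384x512x3 uint8, red, green, blue; 384x512 float32, mm along the optical axis (not along the pixel's ray), 0 where there is no reading.
- vision.calibration(name): a dict with "K" (3x3 intrinsics, pixels), "T" (4x4, takes a point from camera to world coordinates); the wrist camera has in their place "T_tool_cam" (4x4, takes a point from camera to tool coordinates, whose origin is the TCP and whose axes are the tool frame's). Camera axes: x right, y up, looking along -z (the intrinsics and any distortion apply to the point x, -y, -z); pixel columns grow to the right and rows downward; lengths in mm; the calibration is good to about 2 mm. A picture is of the moment at which its call begins: read the wrist's pose just before it. calibration takes no time and is no camera call.
- bot.close_job(): hands the job in, once; it reports no verdict.
The state is a dict: "t": time; "joint_pos": joint angles; "joint_velocities": joint speeds; "joint_efforts": joint torques, N m; "tool_pos": TCP position; "eef_rot": TCP orientation; "wrist_force": force on the tool from outside, world axes, zero at the start; "torque": the same for the moment, N m; "gripper_width": finger opening in mm.
Only numpy, scipy, OpenCV 4.12 (cv2) and the standard library are available. Lean on these libraries where they do the work, as an engineer would, in place of code of your own. Each camera call takes 0.05 s, during which the arm holds its last target. There are 200 camera calls.

## Task

A controller board is clamped in the circuit-board vise. With your fingertip on its knurled rim, roll the vise's handwheel two full turns in the loosening direction (anticlockwise as seen facing the wheel's marked outer face), to within a quarter of a turn, so that the board lies free yet still rests on the ledges of both jaws, and then take your hand away. Do not take the wheel between the fingers, lift nothing, and leave the board and the other things on the bench where they are.

Things in the scene. Friction and masses are not known exactly. Their poses are not given: they have to be found in the camera images.
- vise: circuit-board vise, fixed to the table: grey base plate 214 x 116 mm, an aluminium end block at each end (tops 56 mm above the table), two guide rods, two jaws 100 mm wide (tops 60 mm above the table). Origin on the table under the middle of the base. x runs along the screw, pointing away from the wheel; y is level across it; z is up.
- wheel_center (a point): centre of the dark steel knurled handwheel: disc of 50 mm diameter, 18 mm wide, on the screw's level axis at the vise's -x end, 130 mm from the vise's origin and 40 mm above the table. Axes are the vise's (this frame does not turn with the wheel); the marked outer face looks to -x. 15 mm of clear space lies between the wheel and the end block behind it.
- wheel_top (a point): topmost point of the handwheel's rim, midway along its 18 mm width, 65 mm above the table: the place for the fingertip. Axes as the vise's. Loosening, the rim here moves to the vise's +y. The rim is hard and does not give under a push; wheel friction is some 1.2 N at the rim, and the wheel stays where it is left. Wheel, screw and near jaw back out together to -x, 3 mm per turn.
- wheel (a joint): angle of the handwheel in rad: 0 is fully tight, it starts between 0 and 0.3, and one full turn looser is 6.283. It grows as the wheel turns anticlockwise seen facing its outer face. A white index line on the outer face and across the rim points straight up at 0.
- board_center (a point): middle of the loose green controller board, 100 mm (vise x) x 70 mm (vise y), 2 mm thick, with parts up to 12 mm tall; it lies level, its underside 50 mm above the table, on the jaws' ledges. Each ledge is 8 mm deep; the lip behind it, 10 mm high, clamps the board's edge. If the jaws open much further than two turns, the board can drop between them.
- screwdriver: screwdriver lying flat, 160 mm long, 26 mm thick at the handle; origin under it on the table
- servo: black servo motor standing upright, 54 x 20 mm, 42 mm high; origin under its centre
- battery_pack: black holder with three blue cells, 78 x 62 mm, 25 mm high; origin under its centre
- rover_wheel: spare rubber-tyred robot wheel lying flat, 65 mm across, 26 mm high; origin under its centre
- multimeter: black multimeter lying on its back, 145 x 72 mm, 40 mm high with its dial; origin under its centre
- gear_motor: small yellow gear motor with a steel can, lying flat, 65 x 36 mm, 20 mm high; origin under it
- screw_jar: glass jar with a black cap, 48 mm across, 55 mm high; origin under its centre
Not all that is in view belongs to the job. Of the things that look like the part that bears board_center, the middle-sized one is meant.

How it is judged:
By the outcome, as a careful person would: the job done as asked, in the order asked, and still so for the second after the job is handed in, with the robot touching nothing.
It also fails if it takes over 58 s, if anything falls off the work surface, if the arm or the gripper's body presses on something with over 40 N, if the wrist force passes 120 N, or if a joint passes its speed limit or range.

## Working session

There is one attempt and no reset: what is moved stays moved. The work goes in short steps, Python scripts to look and compute and a shell command to move; the robot and the scene stay as the last step left them, time stands still between calls to the robot, and variables do not carry over. Pictures are saved under pics/ and viewed, about 8 in all and at most 12, crops included, and the job is handed in when it is done.

```bash
mkdir -p pics; ls
python3 - <<'E'
from workcell import bot, vision
import cv2,numpy as np
print(bot.get_state())
for n in("scene","top"):
    p,d=vision.snapshot(n); np.savez(f"pics/{n}0.npz",p=p,d=d)
    cv2.imwrite(f"pics/{n}0.png",cv2.resize(p[:,:,::-1],(800,600),interpolation=cv2.INTER_CUBIC)); print(n,vision.calibration(n))
print(vision.calibration("wrist"))
E
```

```text
pics
{'t': 0.0, 'joint_pos': array([-1.32001017,  0.46838604, -0.01161356,  1.60363367,  0.00600131,
        1.07140947, -0.05631431]), 'joint_velocities': array([-0.00045761, -0.00046536,  0.00019341, -0.00075787,  0.00275159,
       -0.00038612,  0.0009381 ]), 'joint_efforts': array([-1.89912436e-05, -5.20574391e+01, -1.22038327e-02, -2.43755382e+01,
       -5.66178665e-02,  1.72464381e-02,  1.55565367e-04]), 'tool_pos': array([188.12519451, 621.60415978, 238.63041609]), 'eef_rot': array([3.14147086e+00, 1.79783183e-03, 1.27694205e+00]), 'wrist_force': array([ 0.10877557, -0.82671969, -0.61824274]), 'torque': array([ 0.0048951 , -0.01383449, -0.01745994]), 'gripper_width': 91.78741815195481}
scene {'K': array([[460.99429005,   0.        , 256.11873818],
       [  0.        , 460.99429005, 185.74103226],
       [  0.        ,   0.        ,   1.        ]]), 'T': array([[-8.96905832e-01, -2.90785752e-01,  3.33171989e-01,
         9.39187834e+02],
       [ 4.41749210e-01, -6.23950098e-01,  6.44626954e-01,
         6.95927416e+02],
       [ 2.04343619e-02,  7.25348138e-01,  6.88078858e-
[... 445 characters left out ...]
18807e+01],
       [ 2.93592044e-03,  1.09819027e-01,  9.93947263e-01,
         1.27543786e+03],
       [ 0.00000000e+00,  0.00000000e+00,  0.00000000e+00,
         1.00000000e+00]])}
{'K': array([[269.39704022,   0.        , 253.02178836],
       [  0.        , 269.39704022, 189.35047605],
       [  0.        ,   0.        ,   1.        ]]), 'T_tool_cam': array([[ 9.99999240e-01, -3.35568170e-04,  1.18615250e-03,
        -1.08727141e-01],
       [ 3.47878603e-05, -9.54169308e-01, -2.99267321e-01,
        -8.44944489e+01],
       [ 1.23221490e-03,  2.99267135e-01, -9.54168572e-01,
        -1.44940635e+02],
       [ 0.00000000e+00,  0.00000000e+00,  0.00000000e+00,
         1.00000000e+00]])}
```

View pics/top0.png

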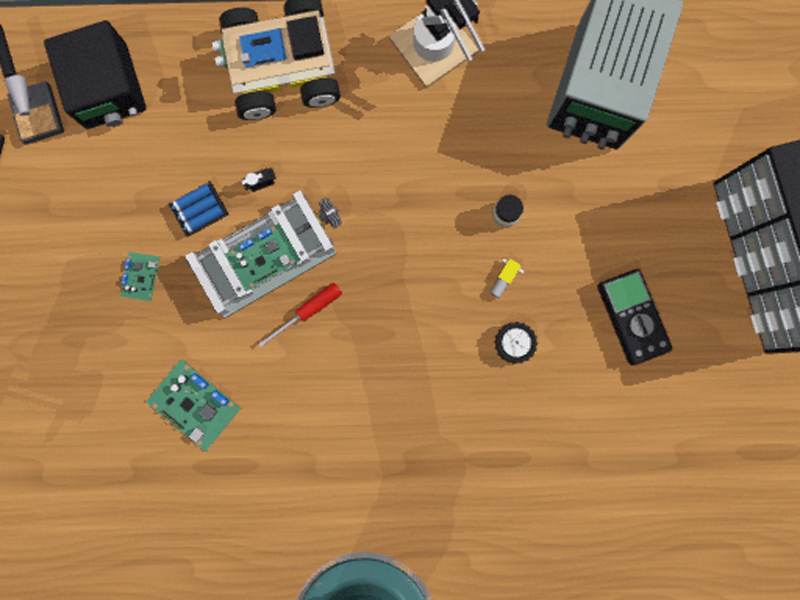

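View pics/scene0.png

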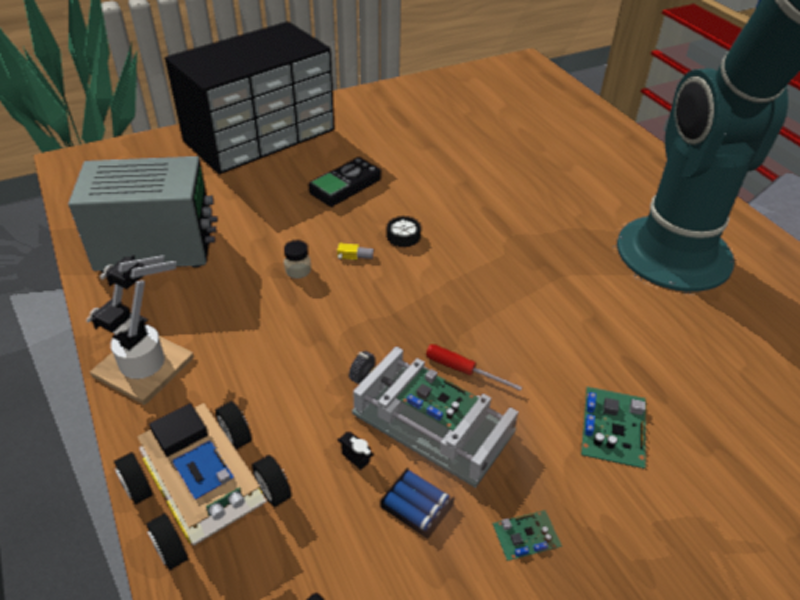

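The three board-like things are the small one at (140,277), the one in the vise at (262,250) and the large one at (195,405). The middle-sized one is clamped in the vise, so it fits. I see one vise, and its wheel is at (330,212) in the top view. Next I'll measure the vise and make a confirming crop.

```bash
cat > h.py <<'E'
import numpy as np,cv2
from workcell import vision
def cloud(n,d):
    c=vision.calibration(n);K=c["K"];T=c["T"]
    v,u=np.mgrid[:384,:512]
    P=np.stack([(u-K[0,2])/K[0,0]*d,-(v-K[1,2])/K[1,1]*d,-d],-1)
    return P@T[:3,:3].T+T[:3,3]
def proj(n,X):
    c=vision.calibration(n);K=c["K"];T=c["T"]
    p=(np.asarray(X,float)-T[:3,3])@T[:3,:3]
    return np.stack([K[0,0]*p[...,0]/-p[...,2]+K[0,2],K[1,1]*-p[...,1]/-p[...,2]+K[1,2]],-1)
E
python3 - <<'E'
from h import *
z=np.load("pics/top0.npz");p,d=z["p"],z["d"]
W=cloud("top",d)
box=np.zeros((384,512),bool);box[118:206,112:222]=1
# exclude screwdriver/other by region: use high parts only (end blocks + jaws)
m=box&(W[...,2]>47)&(W[...,2]<68)&(d>0)
n,l,s,c=cv2.connectedComponentsWithStats(m.astype(np.uint8))
for i in range(1,n):
    if s[i,4]>12: print(s[i],W[l==i].mean(0).round(1),W[l==i][:,2].min().round(),W[l==i][:,2].max().round())
table=W[250:300,250:300,2];print("table z",np.median(table))
gr=(p.max(-1).astype(int)-p.min(-1)<30)&(p.max(-1)>150)&box&(W[...,2]>50)
pts=W[gr][:,:2].astype(np.float32)
r=cv2.minAreaRect(pts);print("bright rect",r,cv2.boxPoints(r).round(1))
c=cv2.resize(p[110:210,105:240,::-1],None,fx=5.8,fy=5.8,interpolation=cv2.INTER_CUBIC);cv2.imwrite("pics/crop0.png",c)
E
```

```text
[187 122  26  39 253] [646.2  66.3  55.7] 47.0 63.0
[204 127  14  18 148] [659.3  40.8  58.6] 48.0 68.0
[ 133  131   65   60 1644] [593.3 151.   55.7] 47.0 68.0
[119 161  25  40 266] [551.3 239.7  56. ] 47.0 63.0
table z 0.4096213695110009
bright rect ((506.3370361328125, 86.48788452148438), (335.7917175292969, 241.78448486328125), 28.37211799621582) [[301.2 113.1]
 [416.1 -99.7]
 [711.5  59.9]
 [596.6 272.6]]
```

View pics/crop0.png

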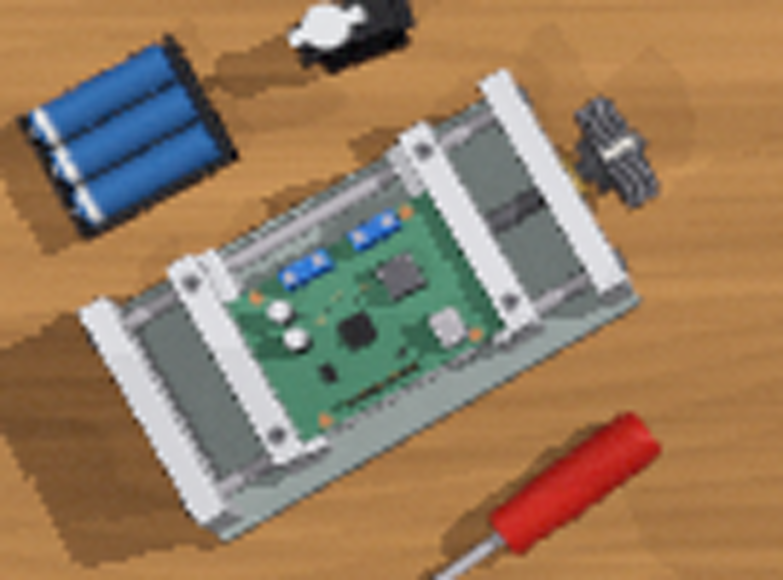

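The crop shows the mid-sized board clamped between the jaws. The wheel is at crop (617,150), its index line is nearly straight up, and the screwdriver is clear of it. From the end blocks, the vise x axis has yaw 118.7° and the wheel centre is at about (660,40). I'll set the tool yaw to 28.7° so that tool x is -vise y.

```bash
python3 -m jog '[{"jaw":-1,"tx":-42,"ty":62,"tz":0,"turn":4.5},{"jaw":-1,"tx":-70,"ty":103,"tz":0,"turn":8},{"jaw":-1,"tx":-98,"ty":144,"tz":0,"turn":12},{"jaw":-1,"tx":-126,"ty":185,"tz":0,"turn":16},{"jaw":-1,"tx":-154,"ty":226,"tz":0,"turn":20},{"jaw":-1,"tx":-182,"ty":267,"tz":0,"turn":24},{"jaw":-1,"tx":-210,"ty":308,"tz":0,"turn":28},{"jaw":-1,"tx":-238,"ty":349,"tz":0,"turn":32},{"jaw":-1,"tx":-266,"ty":390,"tz":0,"turn":36},{"jaw":-1,"tx":-270,"ty":396,"tz":0,"turn":40}]'
cat > w.py <<'E'
import numpy as np
from workcell import bot
V=np.radians(118.7);xv=np.array([np.cos(V),np.sin(V)]);yv=np.array([-xv[1],xv[0]])
C=np.array([660.3,39.9])
def rep():
    s=bot.get_state();p=s["tool_pos"];y=s["eef_rot"][2]
    r=C-p[:2];X=np.array([np.cos(y),np.sin(y)]);Y=np.array([np.sin(y),-np.cos(y)])
    print("t",round(s["t"],2),"pos",p.round(1),"rot",s["eef_rot"].round(3),"F",s["wrist_force"].round(1))
    print("to wheel: tx %.1f ty %.1f tz(to TCP z90) %.1f turn %.1f | tip in vise axes from wheel x %.1f y %.1f"%(r@X,r@Y,p[2]-90,np.degrees(y)-28.7,-r@xv,-r@yv))
if __name__=="__main__": rep()
E
python3 w.py
```

```text
t: 1.1
tool_pos: [491.1, 244.4, 239.2]
eef_rot: [3.139, 0.001, 0.571]
wrist_force: [0.8, -0.5, 0.1]
gripper_width: 14.0
t 1.1 pos [491.1 244.4 239.2] rot [3.139e+00 1.000e-03 5.710e-01] F [ 0.8 -0.5  0.1]
to wheel: tx 31.8 ty 263.5 tz(to TCP z90) 149.2 turn 4.0 | tip in vise axes from wheel x 260.6 y 50.2
```

```bash
python3 -m jog '[{"jaw":-1,"tx":8,"ty":48,"tz":15,"turn":2},{"jaw":-1,"tx":16,"ty":92,"tz":30,"turn":4},{"jaw":-1,"tx":24,"ty":136,"tz":45,"turn":4},{"jaw":-1,"tx":32,"ty":180,"tz":65,"turn":4},{"jaw":-1,"tx":40,"ty":224,"tz":85,"turn":4},{"jaw":-1,"tx":46,"ty":264,"tz":105,"turn":4},{"jaw":-1,"tx":46,"ty":264,"tz":105,"turn":4},{"jaw":-1,"tx":46,"ty":264,"tz":105,"turn":4}]'
python3 w.py
python3 - <<'E'
from workcell import vision,bot
import cv2
p,d=vision.snapshot("wrist");cv2.imwrite("pics/w1.png",cv2.resize(p[:,:,::-1],(800,600),interpolation=cv2.INTER_CUBIC))
E
```

```text
t: 1.9
tool_pos: [672.0, 45.8, 133.4]
eef_rot: [3.14, 0.004, 0.499]
wrist_force: [-0.6, 1.1, -0.1]
gripper_width: 0.4
t 1.9 pos [672.   45.8 133.4] rot [3.14  0.004 0.499] F [-0.6  1.1 -0.1]
to wheel: tx -13.1 ty -0.5 tz(to TCP z90) 43.4 turn -0.1 | tip in vise axes from wheel x -0.5 y -13.1
```

View pics/w1.png

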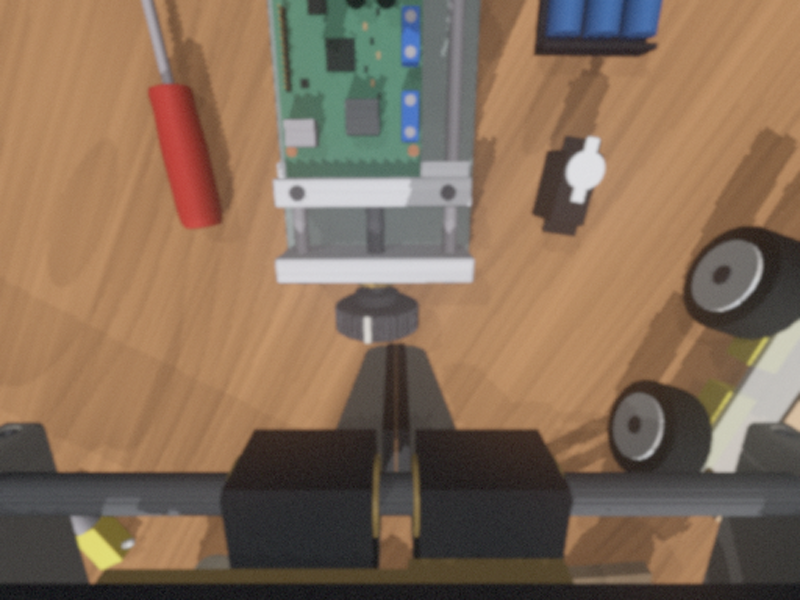

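The wrist view shows the index line at (367,330), left of the wheel middle at (377,315), which puts the start angle near 0.24. Image left is the loosening direction. The tip is about 20 mm wide. Next I'll lower it to find contact.

```bash
python3 -m jog '[{"jaw":-1,"tx":-4,"ty":0,"tz":20,"turn":0},{"jaw":-1,"tx":-4,"ty":0,"tz":39,"turn":0},{"jaw":-1,"tx":-4,"ty":0,"tz":41,"turn":0},{"jaw":-1,"tx":-4,"ty":0,"tz":41,"turn":0}]'; python3 -m jog '[{"jaw":-1,"tx":0,"ty":0,"tz":2,"turn":0},{"jaw":-1,"tx":0,"ty":0,"tz":2,"turn":0}]';python3 w.py
```

```text
t: 2.35
tool_pos: [668.2, 47.4, 94.0]
eef_rot: [3.141, 0.001, 0.504]
wrist_force: [0.2, -0.8, 0.4]
gripper_width: 0.2
t: 2.55
tool_pos: [668.7, 48.3, 93.2]
eef_rot: [3.141, -0.0, 0.505]
wrist_force: [0.3, -0.1, 0.6]
gripper_width: 0.5
t 2.55 pos [668.7  48.3  93.2] rot [ 3.141 -0.     0.505] F [ 0.3 -0.1  0.6]
to wheel: tx -11.4 ty 3.3 tz(to TCP z90) 3.2 turn 0.2 | tip in vise axes from wheel x 3.4 y -11.4
```

```bash
python3 -m jog '[{"jaw":-1,"tx":-2,"ty":2,"tz":2,"turn":0},{"jaw":-1,"tx":-2,"ty":2,"tz":2,"turn":0}]'; python3 -m jog '[{"jaw":-1,"tx":0,"ty":0,"tz":2,"turn":0},{"jaw":-1,"tx":0,"ty":0,"tz":2,"turn":0}]';python3 w.py
```

```text
t: 2.75
tool_pos: [668.0, 45.2, 91.6]
eef_rot: [3.14, -0.001, 0.504]
wrist_force: [0.6, -0.6, 0.5]
gripper_width: 0.6
t: 2.95
tool_pos: [668.4, 45.1, 90.2]
eef_rot: [3.14, -0.002, 0.504]
wrist_force: [-2.5, -0.1, 3.6]
gripper_width: 0.4
t 2.95 pos [668.4  45.1  90.2] rot [ 3.14e+00 -2.00e-03  5.04e-01] F [-2.5 -0.1  3.6]
to wheel: tx -9.5 ty 0.6 tz(to TCP z90) 0.2 turn 0.2 | tip in vise axes from wheel x 0.7 y -9.5
```

Contact is at TCP z≈90 with about 3.6 N. Now a trial stroke.

```bash
python3 -m jog '[{"jaw":-1,"tx":0,"ty":0,"tz":1,"turn":0},{"jaw":-1,"tx":-5,"ty":0,"tz":1,"turn":0},{"jaw":-1,"tx":-10,"ty":0,"tz":1,"turn":0},{"jaw":-1,"tx":-15,"ty":0,"tz":1,"turn":0},{"jaw":-1,"tx":-19,"ty":0,"tz":1,"turn":0},{"jaw":-1,"tx":-19,"ty":0,"tz":1,"turn":0}]';python3 w.py;  python3 -m jog '[{"jaw":-1,"tx":0,"ty":0,"tz":-12,"turn":0},{"jaw":-1,"tx":19,"ty":0,"tz":-12,"turn":0},{"jaw":-1,"tx":19,"ty":0,"tz":-12,"turn":0}]'
python3 w.py
python3 - <<'E'
from workcell import vision,bot
import cv2
p,d=vision.snapshot("wrist");cv2.imwrite("pics/w2.png",cv2.resize(p[150:270,170:310,::-1],None,fx=4,fy=4,interpolation=cv2.INTER_CUBIC))
E
```

```text
t: 3.55
tool_pos: [651.6, 35.4, 89.7]
eef_rot: [3.14, -0.002, 0.504]
wrist_force: [-0.5, -0.2, 6.4]
gripper_width: 0.2
t 3.55 pos [651.6  35.4  89.7] rot [ 3.14e+00 -2.00e-03  5.04e-01] F [-0.5 -0.2  6.4]
to wheel: tx 9.8 ty 0.2 tz(to TCP z90) -0.3 turn 0.2 | tip in vise axes from wheel x 0.2 y 9.8
t: 3.85
tool_pos: [669.4, 45.9, 102.1]
eef_rot: [3.14, -0.003, 0.505]
wrist_force: [0.2, 0.1, 0.1]
gripper_width: 0.6
t 3.85 pos [669.4  45.9 102.1] rot [ 3.14e+00 -3.00e-03  5.05e-01] F [0.2 0.1 0.1]
to wheel: tx -10.9 ty 0.8 tz(to TCP z90) 12.1 turn 0.3 | tip in vise axes from wheel x 0.9 y -10.8
```

View pics/w2.png

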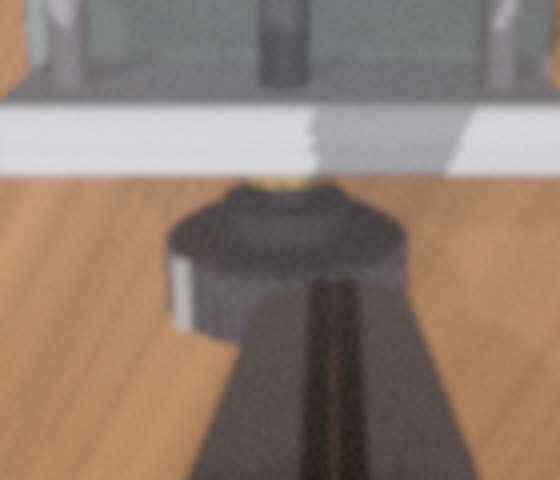

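No slip: the line went from 0.24 to about 1.05 for a 19 mm stroke, against 0.77 predicted. I'll lengthen the strokes to 26 mm.

```bash
python3 -m jog '[{"jaw":-1,"tx":2,"ty":1,"tz":11,"turn":0},{"jaw":-1,"tx":2,"ty":1,"tz":13,"turn":0},{"jaw":-1,"tx":-4,"ty":1,"tz":13,"turn":0},{"jaw":-1,"tx":-11,"ty":1,"tz":13,"turn":0},{"jaw":-1,"tx":-18,"ty":1,"tz":13,"turn":0},{"jaw":-1,"tx":-24,"ty":1,"tz":13,"turn":0},{"jaw":-1,"tx":-24,"ty":1,"tz":13,"turn":0}]';python3 w.py;  python3 -m jog '[{"jaw":-1,"tx":0,"ty":0,"tz":-10,"turn":0},{"jaw":-1,"tx":26,"ty":0,"tz":-10,"turn":0},{"jaw":-1,"tx":26,"ty":0,"tz":-10,"turn":0}]'
python3 w.py
```

```text
t: 4.6
tool_pos: [646.4, 31.5, 88.0]
eef_rot: [3.14, 0.0, 0.504]
wrist_force: [-1.2, -1.9, 3.5]
gripper_width: 0.2
t 4.6 pos [646.4  31.5  88. ] rot [3.14  0.    0.504] F [-1.2 -1.9  3.5]
to wheel: tx 16.2 ty -0.7 tz(to TCP z90) -2.0 turn 0.2 | tip in vise axes from wheel x -0.7 y 16.2
t: 4.9
tool_pos: [671.1, 46.3, 98.2]
eef_rot: [3.14, -0.002, 0.506]
wrist_force: [-0.2, 0.2, -0.3]
gripper_width: 0.6
t 4.9 pos [671.1  46.3  98.2] rot [ 3.14e+00 -2.00e-03  5.06e-01] F [-0.2  0.2 -0.3]
to wheel: tx -12.5 ty 0.4 tz(to TCP z90) 8.2 turn 0.3 | tip in vise axes from wheel x 0.4 y -12.5
```

```bash
python3 -m jog '[{"jaw":-1,"tx":0,"ty":1,"tz":9,"turn":0},{"jaw":-1,"tx":0,"ty":1,"tz":9,"turn":0},{"jaw":-1,"tx":-6,"ty":1,"tz":9.5,"turn":0},{"jaw":-1,"tx":-13,"ty":1,"tz":9.5,"turn":0},{"jaw":-1,"tx":-20,"ty":1,"tz":9.5,"turn":0},{"jaw":-1,"tx":-26,"ty":1,"tz":9.5,"turn":0},{"jaw":-1,"tx":-26,"ty":1,"tz":9.5,"turn":0}]';python3 w.py;  python3 -m jog '[{"jaw":-1,"tx":0,"ty":0,"tz":-10,"turn":0},{"jaw":-1,"tx":26,"ty":0,"tz":-10,"turn":0},{"jaw":-1,"tx":26,"ty":0,"tz":-10,"turn":0}]'
python3 w.py;python3 - <<'E'
from workcell import vision,bot
import cv2
p,d=vision.snapshot("top");cv2.imwrite("pics/t3.png",cv2.resize(p[90:230,120:280,::-1],None,fx=4,fy=4,interpolation=cv2.INTER_CUBIC))
E
```

```text
t: 5.6
tool_pos: [647.8, 31.8, 88.4]
eef_rot: [3.141, -0.0, 0.505]
wrist_force: [-0.9, -1.1, 3.7]
gripper_width: 0.6
t 5.6 pos [647.8  31.8  88.4] rot [ 3.141 -0.     0.505] F [-0.9 -1.1  3.7]
to wheel: tx 14.9 ty -1.0 tz(to TCP z90) -1.6 turn 0.2 | tip in vise axes from wheel x -1.1 y 14.9
t: 5.9
tool_pos: [672.4, 46.6, 98.8]
eef_rot: [3.141, -0.003, 0.507]
wrist_force: [-0.2, 0.0, 0.9]
gripper_width: 0.6
t 5.9 pos [672.4  46.6  98.8] rot [ 3.141e+00 -3.000e-03  5.070e-01] F [-0.2  0.   0.9]
to wheel: tx -13.8 ty -0.0 tz(to TCP z90) 8.8 turn 0.4 | tip in vise axes from wheel x 0.0 y -13.8
```

```bash
python3 -m jog '[{"jaw":-1,"tx":1,"ty":2,"tz":9.5,"turn":0},{"jaw":-1,"tx":1,"ty":2,"tz":9.5,"turn":0},{"jaw":-1,"tx":-6,"ty":2,"tz":10,"turn":0},{"jaw":-1,"tx":-12,"ty":2,"tz":10,"turn":0},{"jaw":-1,"tx":-19,"ty":2,"tz":10,"turn":0},{"jaw":-1,"tx":-26,"ty":2,"tz":10,"turn":0},{"jaw":-1,"tx":-26,"ty":2,"tz":10,"turn":0}]';python3 w.py;  python3 -m jog '[{"jaw":-1,"tx":0,"ty":0,"tz":-10,"turn":0},{"jaw":-1,"tx":26,"ty":0,"tz":-10,"turn":0},{"jaw":-1,"tx":26,"ty":0,"tz":-10,"turn":0}]'|head -3
python3 -m jog '[{"jaw":-1,"tx":0,"ty":1,"tz":9,"turn":0},{"jaw":-1,"tx":0,"ty":1,"tz":9,"turn":0},{"jaw":-1,"tx":-6,"ty":1,"tz":9.5,"turn":0},{"jaw":-1,"tx":-13,"ty":1,"tz":9.5,"turn":0},{"jaw":-1,"tx":-20,"ty":1,"tz":9.5,"turn":0},{"jaw":-1,"tx":-26,"ty":1,"tz":9.5,"turn":0},{"jaw":-1,"tx":-26,"ty":1,"tz":9.5,"turn":0}]';python3 w.py;  python3 -m jog '[{"jaw":-1,"tx":0,"ty":0,"tz":-10,"turn":0},{"jaw":-1,"tx":26,"ty":0,"tz":-10,"turn":0},{"jaw":-1,"tx":26,"ty":0,"tz":-10,"turn":0}]'|head -3
python3 w.py
```

```text
t: 6.65
tool_pos: [648.3, 30.0, 88.2]
eef_rot: [3.141, 0.001, 0.505]
wrist_force: [-1.6, -0.1, 4.2]
gripper_width: 0.2
t 6.65 pos [648.3  30.   88.2] rot [3.141e+00 1.000e-03 5.050e-01] F [-1.6 -0.1  4.2]
to wheel: tx 15.3 ty -2.9 tz(to TCP z90) -1.8 turn 0.3 | tip in vise axes from wheel x -2.9 y 15.3
t: 6.95
tool_pos: [672.9, 44.6, 98.5]
eef_rot: [3.141, -0.002, 0.508]
t: 7.65
tool_pos: [649.6, 30.0, 88.7]
eef_rot: [3.141, -0.0, 0.506]
wrist_force: [-1.1, -1.0, 3.3]
gripper_width: 1.0
t 7.65 pos [649.6  30.   88.7] rot [ 3.141 -0.     0.506] F [-1.1 -1.   3.3]
to wheel: tx 14.2 ty -3.5 tz(to TCP z90) -1.3 turn 0.3 | tip in vise axes from wheel x -3.6 y 14.2
t: 7.95
tool_pos: [674.1, 44.7, 99.0]
eef_rot: [3.141, -0.002, 0.509]
t 7.95 pos [674.1  44.7  99. ] rot [ 3.141e+00 -2.000e-03  5.090e-01] F [-0.   0.5 -0.4]
to wheel: tx -14.4 ty -2.5 tz(to TCP z90) 9.0 turn 0.4 | tip in vise axes from wheel x -2.4 y -14.4
```

```bash
python3 -m jog '[{"jaw":-1,"tx":-1,"ty":0.5,"tz":9.5,"turn":0},{"jaw":-1,"tx":-1,"ty":0.5,"tz":9.5,"turn":0},{"jaw":-1,"tx":-8,"ty":0.5,"tz":10,"turn":0},{"jaw":-1,"tx":-14,"ty":0.5,"tz":10,"turn":0},{"jaw":-1,"tx":-21,"ty":0.5,"tz":10,"turn":0},{"jaw":-1,"tx":-27,"ty":0.5,"tz":10,"turn":0},{"jaw":-1,"tx":-27,"ty":0.5,"tz":10,"turn":0}]';python3 w.py;  python3 -m jog '[{"jaw":-1,"tx":0,"ty":0,"tz":-10,"turn":0},{"jaw":-1,"tx":26,"ty":0,"tz":-12,"turn":0},{"jaw":-1,"tx":26,"ty":0,"tz":-12,"turn":0}]'|head -3
python3 w.py;python3 - <<'E'
from workcell import vision,bot
import cv2
p,d=vision.snapshot("wrist");cv2.imwrite("pics/w4.png",cv2.resize(p[100:270,160:330,::-1],None,fx=3.5,fy=3.5,interpolation=cv2.INTER_CUBIC))
E
```

```text
t: 8.65
tool_pos: [649.6, 30.0, 88.7]
eef_rot: [3.141, -0.001, 0.507]
wrist_force: [-0.9, -0.6, 4.1]
gripper_width: 0.5
t 8.65 pos [649.6  30.   88.7] rot [ 3.141e+00 -1.000e-03  5.070e-01] F [-0.9 -0.6  4.1]
to wheel: tx 14.2 ty -3.4 tz(to TCP z90) -1.3 turn 0.4 | tip in vise axes from wheel x -3.5 y 14.2
t: 8.95
tool_pos: [674.2, 44.8, 101.3]
eef_rot: [3.141, -0.003, 0.51]
t 8.95 pos [674.2  44.8 101.3] rot [ 3.141e+00 -3.000e-03  5.100e-01] F [ 0.4 -1.   0.4]
to wheel: tx -14.5 ty -2.5 tz(to TCP z90) 11.3 turn 0.5 | tip in vise axes from wheel x -2.4 y -14.6
```

View pics/w4.png

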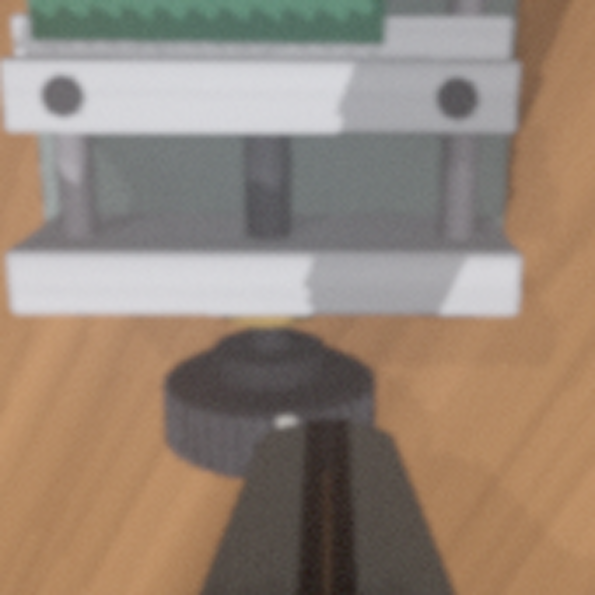

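The line is at (286,421), about 0.15 rad short of one turn, so the angle is near 6.13. That is 1.02 rad per stroke, with about 6.6 strokes to go.

```bash
python3 -m jog '[{"jaw":-1,"tx":-1,"ty":1,"tz":11,"turn":0},{"jaw":-1,"tx":-1,"ty":1,"tz":12,"turn":0},{"jaw":-1,"tx":-8,"ty":1,"tz":12.2,"turn":0},{"jaw":-1,"tx":-14,"ty":1,"tz":12.2,"turn":0},{"jaw":-1,"tx":-21,"ty":1,"tz":12.2,"turn":0},{"jaw":-1,"tx":-27,"ty":1,"tz":12.2,"turn":0},{"jaw":-1,"tx":-27,"ty":1,"tz":12.2,"turn":0}]';python3 w.py;  python3 -m jog '[{"jaw":-1,"tx":0,"ty":0,"tz":-10,"turn":0},{"jaw":-1,"tx":26,"ty":0,"tz":-10,"turn":0},{"jaw":-1,"tx":26,"ty":0,"tz":-10,"turn":0}]'|head -3
python3 -m jog '[{"jaw":-1,"tx":-1,"ty":1,"tz":9.5,"turn":0},{"jaw":-1,"tx":-1,"ty":1,"tz":9.5,"turn":0},{"jaw":-1,"tx":-8,"ty":1,"tz":10,"turn":0},{"jaw":-1,"tx":-14,"ty":1,"tz":10,"turn":0},{"jaw":-1,"tx":-21,"ty":1,"tz":10,"turn":0},{"jaw":-1,"tx":-27,"ty":1,"tz":10,"turn":0},{"jaw":-1,"tx":-27,"ty":1,"tz":10,"turn":0}]';python3 w.py;  python3 -m jog '[{"jaw":-1,"tx":0,"ty":0,"tz":-10,"turn":0},{"jaw":-1,"tx":26,"ty":0,"tz":-10,"turn":0},{"jaw":-1,"tx":26,"ty":0,"tz":-10,"turn":0}]'|head -3
python3 w.py
```

```text
t: 9.7
tool_pos: [648.3, 28.5, 88.0]
eef_rot: [-3.141, 0.001, 0.508]
wrist_force: [-0.7, -0.6, 4.0]
gripper_width: 0.3
t 9.7 pos [648.3  28.5  88. ] rot [-3.141e+00  1.000e-03  5.080e-01] F [-0.7 -0.6  4. ]
to wheel: tx 16.0 ty -4.2 tz(to TCP z90) -2.0 turn 0.4 | tip in vise axes from wheel x -4.3 y 16.0
t: 10.0
tool_pos: [672.8, 43.2, 98.2]
eef_rot: [-3.141, -0.001, 0.51]
t: 10.7
tool_pos: [648.5, 28.0, 87.9]
eef_rot: [-3.141, 0.0, 0.509]
wrist_force: [-1.5, -0.4, 4.3]
gripper_width: 0.2
t 10.7 pos [648.5  28.   87.9] rot [-3.141  0.     0.509] F [-1.5 -0.4  4.3]
to wheel: tx 16.0 ty -4.6 tz(to TCP z90) -2.1 turn 0.5 | tip in vise axes from wheel x -4.7 y 16.0
t: 11.0
tool_pos: [673.0, 42.8, 98.2]
eef_rot: [-3.141, -0.002, 0.511]
t 11.0 pos [673.   42.8  98.2] rot [-3.141e+00 -2.000e-03  5.110e-01] F [-0.1 -0.1  0.2]
to wheel: tx -12.5 ty -3.7 tz(to TCP z90) 8.2 turn 0.6 | tip in vise axes from wheel x -3.6 y -12.5
```

```bash
python3 -m jog '[{"jaw":-1,"tx":0,"ty":1,"tz":8.5,"turn":0.5},{"jaw":-1,"tx":0,"ty":1,"tz":8.7,"turn":0.5},{"jaw":-1,"tx":-7,"ty":1,"tz":9,"turn":0.5},{"jaw":-1,"tx":-13,"ty":1,"tz":9,"turn":0.5},{"jaw":-1,"tx":-20,"ty":1,"tz":9,"turn":0.5},{"jaw":-1,"tx":-26,"ty":1,"tz":9,"turn":0.5},{"jaw":-1,"tx":-26,"ty":1,"tz":9,"turn":0.5}]';python3 w.py;  python3 -m jog '[{"jaw":-1,"tx":0,"ty":0,"tz":-10,"turn":0},{"jaw":-1,"tx":26,"ty":0,"tz":-10,"turn":0},{"jaw":-1,"tx":26,"ty":0,"tz":-10,"turn":0}]'|head -3
python3 -m jog '[{"jaw":-1,"tx":-1,"ty":1,"tz":9,"turn":0},{"jaw":-1,"tx":-1,"ty":1,"tz":9.2,"turn":0},{"jaw":-1,"tx":-8,"ty":1,"tz":9.5,"turn":0},{"jaw":-1,"tx":-14,"ty":1,"tz":9.5,"turn":0},{"jaw":-1,"tx":-21,"ty":1,"tz":9.5,"turn":0},{"jaw":-1,"tx":-27,"ty":1,"tz":9.5,"turn":0},{"jaw":-1,"tx":-27,"ty":1,"tz":9.5,"turn":0}]';python3 w.py;  python3 -m jog '[{"jaw":-1,"tx":0,"ty":0,"tz":-10,"turn":0},{"jaw":-1,"tx":26,"ty":0,"tz":-10,"turn":0},{"jaw":-1,"tx":26,"ty":0,"tz":-10,"turn":0}]'|head -3
python3 w.py
```

```text
t: 11.7
tool_pos: [649.3, 28.0, 88.5]
eef_rot: [-3.141, 0.0, 0.501]
wrist_force: [-1.1, -1.4, 3.0]
gripper_width: 0.4
t 11.7 pos [649.3  28.   88.5] rot [-3.141  0.     0.501] F [-1.1 -1.4  3. ]
to wheel: tx 15.4 ty -5.1 tz(to TCP z90) -1.5 turn 0.0 | tip in vise axes from wheel x -5.1 y 15.4
t: 12.0
tool_pos: [674.1, 42.7, 99.0]
eef_rot: [-3.141, -0.002, 0.503]
t: 12.7
tool_pos: [649.2, 27.7, 88.7]
eef_rot: [-3.14, 0.001, 0.502]
wrist_force: [0.4, 0.2, 0.1]
gripper_width: 0.7
t 12.7 pos [649.2  27.7  88.7] rot [-3.14e+00  1.00e-03  5.02e-01] F [0.4 0.2 0.1]
to wheel: tx 15.6 ty -5.3 tz(to TCP z90) -1.3 turn 0.1 | tip in vise axes from wheel x -5.3 y 15.6
t: 13.0
tool_pos: [674.0, 42.4, 99.2]
eef_rot: [-3.14, -0.002, 0.504]
t 13.0 pos [674.   42.4  99.2] rot [-3.14e+00 -2.00e-03  5.04e-01] F [-0.2  0.9 -0.3]
to wheel: tx -13.2 ty -4.4 tz(to TCP z90) 9.2 turn 0.2 | tip in vise axes from wheel x -4.4 y -13.3
```

```bash
python3 -m jog '[{"jaw":-1,"tx":0,"ty":1,"tz":10,"turn":0},{"jaw":-1,"tx":0,"ty":1,"tz":10.2,"turn":0},{"jaw":-1,"tx":-7,"ty":1,"tz":10.5,"turn":0},{"jaw":-1,"tx":-13,"ty":1,"tz":10.5,"turn":0},{"jaw":-1,"tx":-20,"ty":1,"tz":10.5,"turn":0},{"jaw":-1,"tx":-26,"ty":1,"tz":10.5,"turn":0},{"jaw":-1,"tx":-26,"ty":1,"tz":10.5,"turn":0}]';python3 w.py;  python3 -m jog '[{"jaw":-1,"tx":0,"ty":0,"tz":-10,"turn":0},{"jaw":-1,"tx":26,"ty":0,"tz":-10,"turn":0},{"jaw":-1,"tx":26,"ty":0,"tz":-10,"turn":0}]'|head -3
python3 -m jog '[{"jaw":-1,"tx":0,"ty":1,"tz":9,"turn":0},{"jaw":-1,"tx":0,"ty":1,"tz":9.5,"turn":0},{"jaw":-1,"tx":-7,"ty":1,"tz":10,"turn":0},{"jaw":-1,"tx":-13,"ty":1,"tz":10,"turn":0},{"jaw":-1,"tx":-20,"ty":1,"tz":10,"turn":0},{"jaw":-1,"tx":-26,"ty":1,"tz":10,"turn":0},{"jaw":-1,"tx":-26,"ty":1,"tz":10,"turn":0}]';python3 w.py;  python3 -m jog '[{"jaw":-1,"tx":0,"ty":0,"tz":-10,"turn":0},{"jaw":-1,"tx":26,"ty":0,"tz":-12,"turn":0},{"jaw":-1,"tx":26,"ty":0,"tz":-12,"turn":0}]'|head -3
python3 w.py;python3 - <<'E'
from workcell import vision,bot
import cv2
p,d=vision.snapshot("wrist");cv2.imwrite("pics/w5.png",cv2.resize(p[100:270,160:330,::-1],None,fx=3.5,fy=3.5,interpolation=cv2.INTER_CUBIC))
E
```

```text
t: 13.7
tool_pos: [650.9, 27.8, 88.7]
eef_rot: [-3.14, -0.001, 0.503]
wrist_force: [-1.1, -1.3, 4.4]
gripper_width: 0.8
t 13.7 pos [650.9  27.8  88.7] rot [-3.14e+00 -1.00e-03  5.03e-01] F [-1.1 -1.3  4.4]
to wheel: tx 14.0 ty -6.1 tz(to TCP z90) -1.3 turn 0.1 | tip in vise axes from wheel x -6.1 y 14.0
t: 14.0
tool_pos: [675.5, 42.5, 99.0]
eef_rot: [-3.14, -0.003, 0.505]
t: 14.7
tool_pos: [652.4, 28.0, 89.1]
eef_rot: [-3.14, -0.002, 0.504]
wrist_force: [-1.0, -1.0, 4.7]
gripper_width: 0.4
t 14.7 pos [652.4  28.   89.1] rot [-3.14e+00 -2.00e-03  5.04e-01] F [-1.  -1.   4.7]
to wheel: tx 12.7 ty -6.6 tz(to TCP z90) -0.9 turn 0.2 | tip in vise axes from wheel x -6.6 y 12.6
t: 15.0
tool_pos: [676.9, 42.7, 101.6]
eef_rot: [-3.14, -0.005, 0.506]
t 15.0 pos [676.9  42.7 101.6] rot [-3.14  -0.005  0.506] F [-0.4 -0.4  0.3]
to wheel: tx -15.9 ty -5.6 tz(to TCP z90) 11.6 turn 0.3 | tip in vise axes from wheel x -5.5 y -15.9
```

View pics/w5.png

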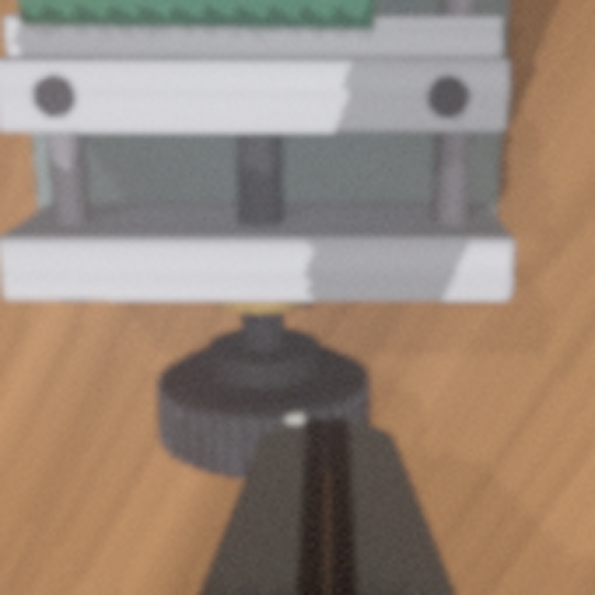

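The line is at (295,419) with the wheel middle at 264, so the angle is about 12.27. A last short stroke of about 10 mm, then retreat.

```bash
python3 -m jog '[{"jaw":-1,"tx":-11,"ty":1,"tz":8,"turn":0},{"jaw":-1,"tx":-11,"ty":1,"tz":12,"turn":0},{"jaw":-1,"tx":-11,"ty":1,"tz":12.5,"turn":0},{"jaw":-1,"tx":-16,"ty":1,"tz":12.8,"turn":0},{"jaw":-1,"tx":-21,"ty":1,"tz":12.8,"turn":0},{"jaw":-1,"tx":-21,"ty":1,"tz":12.8,"turn":0}]';python3 w.py;  python3 -m jog '[{"jaw":-1,"tx":0,"ty":0,"tz":-20,"turn":0},{"jaw":-1,"tx":0,"ty":0,"tz":-60,"turn":0},{"jaw":-1,"tx":0,"ty":40,"tz":-100,"turn":0},{"jaw":-1,"tx":0,"ty":85,"tz":-120,"turn":0},{"jaw":-1,"tx":0,"ty":130,"tz":-120,"turn":0},{"jaw":-1,"tx":0,"ty":175,"tz":-120,"turn":0},{"jaw":-1,"tx":0,"ty":220,"tz":-120,"turn":0},{"jaw":-1,"tx":0,"ty":260,"tz":-120,"turn":0},{"jaw":-1,"tx":0,"ty":260,"tz":-120,"turn":0},{"jaw":-1,"tx":0,"ty":260,"tz":-120,"turn":0}]'
python3 - <<'E'
from h import *
p,d=vision.snapshot("top");np.savez("pics/top9.npz",p=p,d=d)
q,_=vision.snapshot("scene")
a=cv2.resize(p[110:210,105:240,::-1],(540,400),interpolation=cv2.INTER_CUBIC)
b=cv2.resize(q[205:325,210:290,::-1],(260,400),interpolation=cv2.INTER_CUBIC)
cv2.imwrite("pics/end.png",np.hstack([a,b]))
p0=np.load("pics/top0.npz")["p"]
for nm,P in(("before",p0),("after",p)):
    h=cv2.cvtColor(P,cv2.COLOR_RGB2HSV)
    g=((h[...,0]>60)&(h[...,0]<85)&(h[...,1]>110)).astype(np.uint8)[130:195,125:210]
    M=cv2.moments(g,True);print(nm,"green px",M["m00"],M["m10"]/M["m00"],M["m01"]/M["m00"])
    r=cv2.minAreaRect(cv2.findNonZero(g));print(r)
E
```

```text
t: 15.65
tool_pos: [657.5, 30.2, 89.7]
eef_rot: [-3.14, -0.004, 0.505]
wrist_force: [-1.9, 1.4, 10.3]
gripper_width: 0.5
t 15.65 pos [657.5  30.2  89.7] rot [-3.14  -0.004  0.505] F [-1.9  1.4 10.3]
to wheel: tx 7.1 ty -7.1 tz(to TCP z90) -0.3 turn 0.2 | tip in vise axes from wheel x -7.1 y 7.1
t: 16.65
tool_pos: [781.2, -199.7, 207.3]
eef_rot: [-3.138, -0.002, 0.502]
wrist_force: [-0.3, -0.4, 0.3]
gripper_width: 0.4
before green px 124.0 44.96774193548387 35.0
((42.98529052734375, 34.30882263183594), (25.553287506103516, 38.7586784362793), 59.036251068115234)
after green px 19.0 42.578947368421055 35.0
((45.75000762939453, 33.25), (21.21320343017578, 36.06244659423828), 45.0)
```

View pics/end.png

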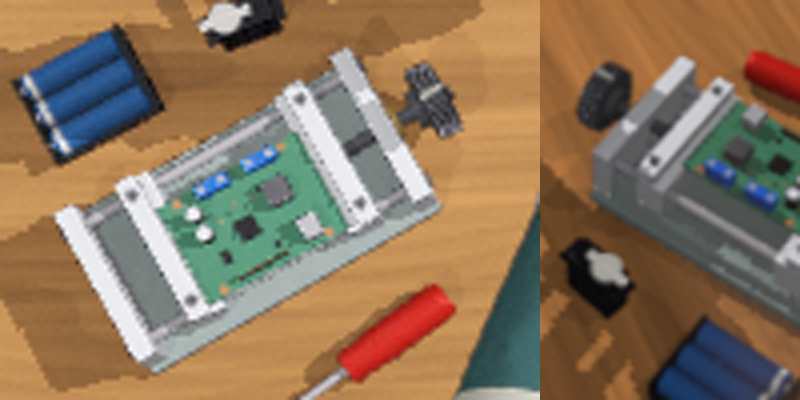

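The end view shows the index line at (434,97), back on top of the rim. The board lies flat between both jaws, and the screwdriver, servo and battery pack haven't moved. One depth check on the board, then I'll hand in.

Run:
```python
from h import *
from w import xv,yv
from workcell import bot
O=np.array([598.8,153.])
for n in("top0","top9"):
    z=np.load(f"pics/{n}.npz");W=cloud("top",z["d"]);P=z["p"].astype(int)
    X=(W[...,:2]-O)@xv;Y=(W[...,:2]-O)@yv
    g=(abs(X)<60)&(abs(Y)<40)&(P[...,1]>P[...,0]+20)&(P[...,1]>P[...,2]+8)
    zz=W[...,2]
    print(n,"board px",g.sum(),"centre",np.median(X[g]).round(1),np.median(Y[g]).round(1),"x range",np.percentile(X[g],[1,99]).round(1),"z near/mid/far",[np.median(zz[g&(abs(X-c)<15)]).round(1) for c in(-30,0,30)])
    w=(X<-115)&(X>-150)&(abs(Y)<30)&(zz>45)&(zz<75);print(" wheel x",X[w].mean().round(1))
print(bot.get_state()["t"],bot.get_state()["wrist_force"].round(1)); print(bot.close_job())
```

```text
top0 board px 783 centre 0.6 10.7 x range [-48.9  49.2] z near/mid/far [np.float64(52.6), np.float64(52.5), np.float64(52.4)]
 wheel x -127.7
top9 board px 777 centre 0.5 10.3 x range [-49.3  48.6] z near/mid/far [np.float64(52.2), np.float64(52.8), np.float64(52.2)]
 wheel x -133.1
16.75 [ 0.6  0.4 -0.3]
the job is handed in; nothing more can be done
None
```

I rolled the handwheel about two full turns in the loosening direction, then moved the hand well clear and handed the job in at 16.75 s. The shut fingertips did it in 13 strokes across the top of the rim. The highest force I read was about 10 N.

**Wheel angle:** It started near 0.24 rad by the index line and ended at an estimated 12.6–12.7 rad, about 12.4 rad of turn, within the quarter-turn allowance. In the last picture the index line is back on top of the rim. The wheel also backed out 5.4 mm by depth, against about 6 mm expected for two turns.

**Board:** It lies level, with its top at about 52.5 mm before and after and its centre shifted less than 0.5 mm. In the picture it still spans both jaws.

**Bench:** The screwdriver, servo and battery pack look unmoved in the final crop; I didn't check the items farther off again, but the hand never went low near them. The hand was touching nothing, and wrist force was under 1 N.

**Checks that disagreed:**
- One stroke ended with no contact force, so it fell slightly short. I made up the shortfall using the index line.
- A green-pixel count of the board with a fixed threshold dropped from 124 to 19 pixels between the first and last pictures, most likely because of changed light and shadow. A colour-ratio mask gave 783 and 777 pixels, so the board had not moved.

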